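Dial in the eight-channel pipette and hold it level above its cradle

ROBOT

A 6-joint arm with a two-finger parallel gripper is mounted at the origin on the work surface. World frame = base frame: x ahead of the robot, y to its left, z up, the work surface at z = 0. Lengths are in m, angles in degrees, forces in N, time in s.
With the tool pointing down it reaches from about 0.3 to 0.75 m from the base axis. Payload 8.5 kg.
Tool frame: the origin (TCP) lies at the very end of the fingers, on their centre line; the grasp point (between the pads) lies 19 mm behind it (env.hold_point_z is the distance from the TCP to the grasp point, in m); z points along the fingers, y is the line along which they close (so a half turn about z gives the same grasp; the last joint's range is limited). The gripper opens to 85 mm and grips with 20 to 120 N. Pads are 22 mm wide; open, the fingers measure 114 mm over their backs; the gripper's body (76 mm by 85 mm) begins 54 mm behind the grasp point. The pads swing forward as they close: fully open they stand 13 mm farther back than shut.
Start: joints at [-86.706, 21.807, 74.336, -0, 83.858, -12.336], TCP at [0.148, -0.53, 0.231] pointing down, gripper open.
Joint ranges: [-178.18, 178.18], [-50.72, 133.34], [12.68, 142.11], [-81.47, 261.47], [9.98, 163.14], [-165.26, 165.26]. Speed limits (degrees/s): [136.94, 136.94, 180, 180, 180, 180].

INTERFACE

Orientations are given as a 3x3 rotation matrix whose columns are the frame's x, y, z axes.
In Python, from rig import env, optics gives the robot as it stands.
- The arm moves only by the shell command python3 -m jog 'ROWS' [OPENING] [FORCE]. ROWS is JSON, a list of rows, each an object with "linear": the shift along the tool's x, y, z in units of 40 mm (1.0 is 40 mm), a list of three; "roll": the turn about the tool's z in units of 5 degrees (1.0 is 5 degrees). A call has 1 to 12 rows; each row shifts and turns the commanded pose from where the row before left it, along the tool's axes as they then stand; what a row does not reach is not made up. A row lasts 1/12 s, in which the tool goes at most 41.7 mm and 7.16 degrees, less where a joint would pass 70% of its speed; a pose out of reach is approached as far as the arm can. A call is refused whole if a number of a shift passes 1 or a number of a turn 1, either way. A call with a gripper value outside its range is refused whole. OPENING is the opening, from -1 (shut) to 1 (fully open), set as the call begins (- or left out, the last holds). The fingers move at their own pace and stop on an object; FORCE is the grip in N (left out, the last holds). Time passes only in rows, so rows that do not move let the fingers close. It gives the time, the measured TCP pose, the force, the opening and the grip force at its end, in the units of the state.
- env.observe(): the state, without advancing time (a new reading comes with each control period).
- optics.get_image(name): name is "side" or "top" or "wrist"; returns the picture (400x640x3 uint8, red, green, blue); there is no depth.
- optics.calibration(name): a dict with "fov_y" (degrees; the focal length in pixels is half the picture's height over the tangent of half this angle, whatever the lens; pixels are square), "cx", "cy" (the principal point, pixels), "T" (4x4, takes a point from camera to world coordinates). Camera axes: x right, y down, z forward; pixel columns grow to the right and rows downward; lengths in m; the calibration is good to about 2 mm. A picture is of the moment at which its call begins: read the wrist's pose just before it. calibration takes no time and is no camera call; for the wrist camera it gives the pose at the moment of the call.
- env.close_job(): hands the job in; it is judged then, once.
The state is a dict: "time_s": time; "q": joint angles; "qvel": joint speeds; "joint_efforts": joint torques, N m; "position": TCP position; "tool_rot": TCP orientation; "ft_force": force on the tool from outside, world axes, zero at the start; "wrist_torque": the same for the moment, N m; "grip_width": finger opening in m; "gripper_force": force on a finger pad.
Only numpy, scipy, OpenCV 4.12 (cv2) and the standard library are available. Lean on these libraries where they do the work, as an engineer would, in place of code of your own. Each camera call takes 0.05 s, during which the arm holds its last target. There are 200 camera calls.

TASK

While the eight-channel pipette still stands in its cradle on the bench, turn the numbered dial on its top to 40. Then take the pipette by the handle below the dial, lift it straight up until its nozzles are about 5 cm clear above the cradle, and hold it there steady, upright and with the nozzle row level: finish while still holding it, and do not put it back. Do not knock over or push aside the small bottles, jar and flasks around it.

Things in the scene. Friction and masses are not known exactly. Their poses are not given: they have to be found in the camera images.
- cradle: Grey cradle fixed to the bench: open-topped pocket, outside 42 (x) x 112 (y) mm, walls 6 mm, rim 56 mm above the bench, on a foot plate 64 x 124 mm. The pipette's manifold sits 30 mm deep in it with 2 mm play on each side and cannot turn. Origin: centre of the underside, on the bench; z up, y along the pocket's length.
- pipette: White eight-channel pipette, loose, about 0.23 kg, upright in the cradle. Origin: on its axis at the nozzle tips (14 mm above the bench in the cradle, 42 mm below its rim); z up, y along the nozzle row, -x its front with black display. Heights over the origin, mm: nozzles 0-12, manifold (26 x 96) 12-58, handle 68-156, dial 158-180, fixed cap (21 wide) to 186.
- handle: The pipette's handle, part of it: white upright block, 43 mm square, 88 mm tall, rounded edges; grip either pair of flat sides. Origin: centre of its lower face, 68 mm above the pipette's origin; same axes as the pipette. Right above it is the dial, no wider than the handle.
- dial_top (a point): Centre of the dial's top face, on the pipette's axis, 194 mm above the bench in the cradle. The dial: a pale ribbed round collar, 42 mm diameter, 22 mm tall, gripped across from above. Black numerals 10 to 60 stand round its top face, 30 degrees apart; the rest is blank. The setting is the numeral at the black index line on the fixed cap in its centre; the line points to the pipette's front.
- dial (a joint): Dial angle in rad: 0 = 10 at the index, pi/6 (0.524) more for every further 10, so 40 is at 1.571 and 60 at the end stop, 2.618. Grows as the dial is turned clockwise seen from above, which brings higher numerals to the index. Stiff, about 0.04 N m of friction, no clicks: it stays where it is left.
- dropper_a: small round dropper bottle with a cap, 28 mm diameter, 62 mm tall; bystander close to the cradle. Origin: centre of its underside.
- dropper_b: second small dropper bottle, 28 mm diameter, 62 mm tall; bystander close to the cradle. Origin: centre of its underside.
- pill_jar: small white screw-cap jar, 40 mm diameter, 55 mm tall; bystander close to the cradle. Origin: centre of its underside.
- flask: conical glass flask, 76 mm diameter at the foot, 116 mm tall; bystander to the left. Origin: centre of its underside.
- vol_flask: stoppered glass volumetric flask, 62 mm diameter, 168 mm tall with a thin neck; bystander to the right. Origin: centre of its underside.
Things that resemble listed ones, but are neither listed nor needed, are in the scene too. What is shaped like the pipette but red is not meant.

How it is judged (in metres and radians):
On the way, in this order (a step that is already met when the one before it is completed fails the run):
1. the dial is set to 40 while the pipette stands in its cradle (value of joint dial between 1.45 and 1.69 rad and z of pipette in the frame of cradle below 0.03 m), for 0.2 s.
2. the pipette is lifted clear by its handle and held upright above the cradle (z of pipette in the frame of cradle between 0.076 and 0.156 m and horizontal distance between pipette and cradle below 0.06 m and angle between pipette's own z axis and vertical below 0.1 rad and contact force between pipette and cradle below 0.2 N and contact force between the fingers and handle above 2 N), for 0.3 s.
At the end, for the whole second after the job is handed in: Dial at 40 (1.45 to 1.69 rad). Fingers hold the handle (over 2 N), nozzle tips 20 to 100 mm above the cradle's rim, axis within 60 mm of the cradle's centre and 0.1 rad of vertical, not touching the cradle, slower than 0.03 m/s and 0.2 rad/s (all of step 2 and value of joint dial between 1.45 and 1.69 rad and linear speed of pipette below 0.03 m/s and angular speed of pipette below 0.2 rad/s); the arm keeps its last pose, push and grip.
It fails at once if a bottle, jar or flask around it is knocked over or pushed aside (tilt over 0.5 rad or moved over 50 mm) (angle between any of dropper_a, dropper_b, pill_jar, flask, vol_flask's own z axis and vertical above 0.5 rad or distance of any of dropper_a, dropper_b, pill_jar, flask, vol_flask from where it was at the start of the episode above 0.05 m).
It fails at once if the pipette tips over (more than 0.4 rad from upright) (angle between pipette's own z axis and vertical above 0.4 rad).
It also fails if it takes over 54 s, if anything falls off the work surface, if the arm or the gripper's body presses on something with over 40 N, if the wrist force passes 120 N, or if a joint passes its speed limit or range.

## Working session

There is one attempt and no reset: what is moved stays moved. The work goes in short steps, Python scripts to look and compute and a shell command to move; the robot and the scene stay as the last step left them, time stands still between calls to the robot, and variables do not carry over. Pictures are saved under pics/ and viewed, at most 10 in all, crops included, and the job is handed in when it is done.

```bash
mkdir -p pics; ls
python3 - <<'E'
from rig import env, optics
import cv2, numpy as np
s=env.observe(); print(s['time_s'],s['position'],np.round(s['tool_rot'],3).tolist(),s['grip_width'],env.hold_point_z)
for n in ['side','top']:
    c=optics.calibration(n); print(n,c['fov_y'],c['cx'],c['cy'],np.round(c['T'],4).tolist())
    cv2.imwrite(f'pics/{n}0.png',optics.get_image(n)[:,:,::-1])
E
```

```text
pics
0.0 [ 0.1481853  -0.52934084  0.23070218] [[0.963, 0.269, -0.0], [0.269, -0.963, 0.001], [0.0, -0.001, -1.0]] 0.08531018313888397 0.0187
side 42.36923905295002 312.99517307946076 198.24327541368862 [[-0.8926, -0.2258, 0.3902, -0.0242], [-0.4508, 0.4524, -0.7695, 1.1042], [-0.0028, -0.8627, -0.5056, 0.8661], [0.0, 0.0, 0.0, 1.0]]
top 44.46031542087423 317.160969731859 200.62026591568815 [[0.0013, -0.9861, 0.1663, 0.3639], [-0.9996, 0.0032, 0.0267, -0.0137], [-0.0269, -0.1663, -0.9857, 1.3234], [0.0, 0.0, 0.0, 1.0]]
```

View pics/top0.png

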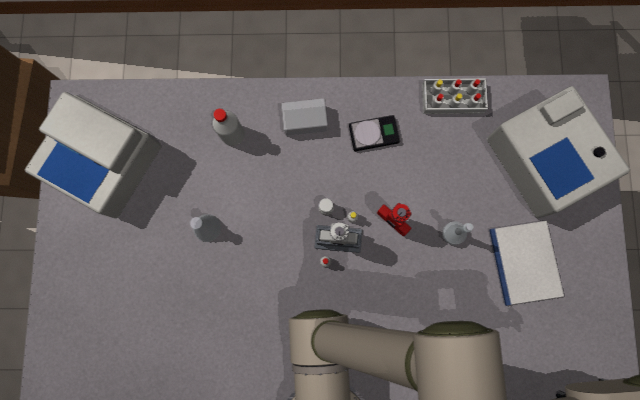

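View pics/side0.png

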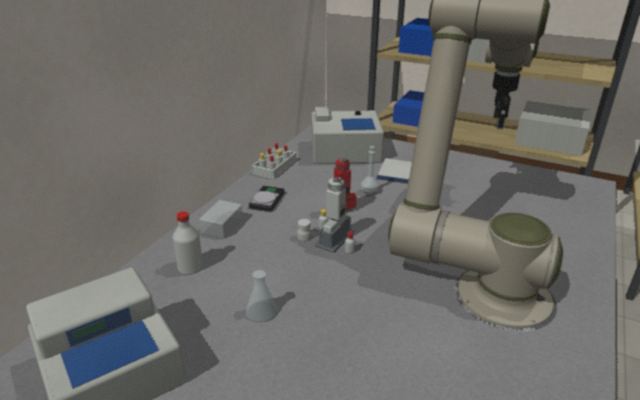

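The top view shows the white pipette's dial at about (340,231) and the cradle around (339,238). Droppers are at (352,216) and (326,262), the jar at (326,206), and the red decoy at (400,213). The side view agrees, with the pipette at about (336,195).

```bash
cat > h.py <<'E'
import numpy as np, cv2
from rig import env, optics
def ray(c,u,v):
    f=200/np.tan(np.radians(c['fov_y']/2)); T=np.array(c['T'])
    d=T[:3,:3]@np.array([(u-c['cx'])/f,(v-c['cy'])/f,1]); return T[:3,3],d
def onz(c,u,v,z):
    o,d=ray(c,u,v); return o+d*(z-o[2])/d[2]
def proj(c,p):
    f=200/np.tan(np.radians(c['fov_y']/2)); T=np.array(c['T'])
    q=T[:3,:3].T@(np.asarray(p)-T[:3,3]); return np.array([c['cx']+f*q[0]/q[2],c['cy']+f*q[1]/q[2]])
E
python3 - <<'E'
from h import *
c=optics.calibration('top'); 
for n,u,v,z in [('dial',340,231,.194),('cradle a',316,250,.056),('cradle b',361,250,.056),('jar',326,204,.055),('dropA',352,215,.062),('dropB',326,261,.062),('red',401,211,.19)]: print(n,onz(c,u,v,z).round(3))
print(proj(optics.calibration('side'),onz(c,340,231,.194)))
w=optics.calibration('wrist');print(w['fov_y'],w['cx'],w['cy'],np.round(w['T'],3).tolist())
t=optics.get_image('top')[180:290,280:430,::-1];s=optics.get_image('side')[140:260,270:410,::-1]
r=lambda a:cv2.resize(a,(400*a.shape[1]//a.shape[1],300),interpolation=3)
cv2.imwrite('pics/c1.png',np.hstack([r(t),r(s)]))
E
```

```text
dial [ 0.483 -0.036  0.194]
cradle a [0.448 0.024 0.056]
cradle b [ 0.448 -0.093  0.056]
jar [ 0.569 -0.003  0.055]
dropA [ 0.539 -0.07   0.062]
dropB [ 0.42  -0.002  0.062]
red [ 0.53  -0.178  0.19 ]
[336.05927987 179.80956266]
61.78211034867951 325.2036566546964 198.36446133387466 [[0.269, -0.925, -0.269, 0.216], [-0.963, -0.259, -0.073, -0.51], [-0.002, 0.278, -0.96, 0.374], [0.0, 0.0, 0.0, 1.0]]
```

View pics/c1.png

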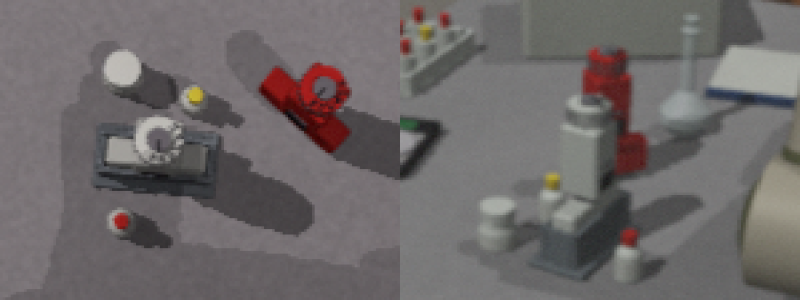

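```bash
python3 -m jog '[{"linear":[0,0,-0.9]},{"linear":[0,0,-0.9]},{"linear":[0,0,-0.8]},{"linear":[0.7,-0.59,0]},{"linear":[0.7,-0.59,0]},{"linear":[0.7,-0.59,0]},{"linear":[0.7,-0.59,0]},{"linear":[0.7,-0.59,0]},{"linear":[0.7,-0.59,0]},{"linear":[0.7,-0.59,0]},{"linear":[0.7,-0.59,0]},{"linear":[0.7,-0.59,0]}]' 1
python3 -m jog '[{"linear":[0.7,-0.59,0]},{"linear":[0.7,-0.59,0]},{"linear":[0.7,-0.59,0]},{"linear":[0.7,-0.59,0]},{"linear":[0.7,-0.59,0]},{"linear":[0.7,-0.59,0]},{"linear":[0.7,-0.59,0]},{"linear":[0.25,-0.2,0]},{"linear":[0,0,0]},{"linear":[0,0,0]},{"linear":[0,0,0]}]'
python3 - <<'E'
from h import *
s=env.observe();print(s['time_s'],np.round(s['q'],1),s['position'],s['tool_rot'])
w=optics.calibration('wrist');print(proj(w,[.483,-.035,.194]))
cv2.imwrite('pics/w1.png',optics.get_image('wrist')[:,:,::-1])
E
```

```text
0.2 [-86.7  21.8  74.4  -0.   83.9 -12.3] [ 0.1481784  -0.52947559  0.23094309] [[ 9.63017549e-01  2.69438670e-01 -6.60551132e-05]
 [ 2.69438610e-01 -9.63017103e-01  9.45452469e-04]
 [ 1.91129252e-04 -9.28285117e-04 -9.99999551e-01]]
[-1605.37747033 -1910.09752597]invalid input
invalid input
```

View pics/w1.png

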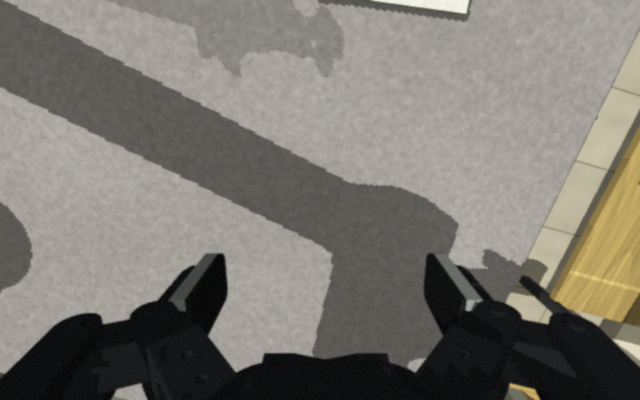

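The moves were refused, so the arm is still at its start pose and this view shows only bare bench. The rows probably need the `roll` key too.

```bash
python3 -m jog '[{"linear":[0,0,-0.9],"roll":0},{"linear":[0,0,-0.9],"roll":0},{"linear":[0,0,-0.8],"roll":0},{"linear":[0.7,-0.59,0],"roll":0},{"linear":[0.7,-0.59,0],"roll":0},{"linear":[0.7,-0.59,0],"roll":0},{"linear":[0.7,-0.59,0],"roll":0},{"linear":[0.7,-0.59,0],"roll":0},{"linear":[0.7,-0.59,0],"roll":0},{"linear":[0.7,-0.59,0],"roll":0},{"linear":[0.7,-0.59,0],"roll":0},{"linear":[0.7,-0.59,0],"roll":0}]' 1
```

```text
time_s: 1.25
position: [0.3342, -0.2555, 0.3354]
tool_rot: [[0.963, 0.269, 0.0], [0.269, -0.963, -0.0], [0.0, 0.0, -1.0]]
ft_force: [0.2, -1.1, -1.2]
grip_width: 0.0854
gripper_force: 0.0
```

```bash
python3 -m jog '[{"linear":[0.7,-0.59,0],"roll":0},{"linear":[0.7,-0.59,0],"roll":0},{"linear":[0.7,-0.59,0],"roll":0},{"linear":[0.7,-0.59,0],"roll":0},{"linear":[0.7,-0.59,0],"roll":0},{"linear":[0.7,-0.59,0],"roll":0},{"linear":[0.7,-0.59,0],"roll":0},{"linear":[0.25,-0.2,0],"roll":0},{"linear":[0,0,0],"roll":0},{"linear":[0,0,0],"roll":0},{"linear":[0,0,0],"roll":0}]'
python3 - <<'E'
from h import *
s=env.observe();print(s['time_s'],np.round(s['q'],1),s['position'])
w=optics.calibration('wrist');print(proj(w,[.483,-.035,.194]))
cv2.imwrite('pics/w2.png',optics.get_image('wrist')[:,:,::-1])
E
```

```text
time_s: 2.17
position: [0.4849, -0.0355, 0.3353]
tool_rot: [[0.963, 0.269, -0.0], [0.269, -0.963, -0.0], [-0.0, 0.0, -1.0]]
ft_force: [0.3, -0.5, 0.3]
grip_width: 0.0854
gripper_force: 0.0
2.1667 [-18.2  12.   71.5  -0.   96.5  56.2] [ 0.48494995 -0.03553291  0.33526669]
[325.48826692 186.96599875]
```

View pics/w2.png

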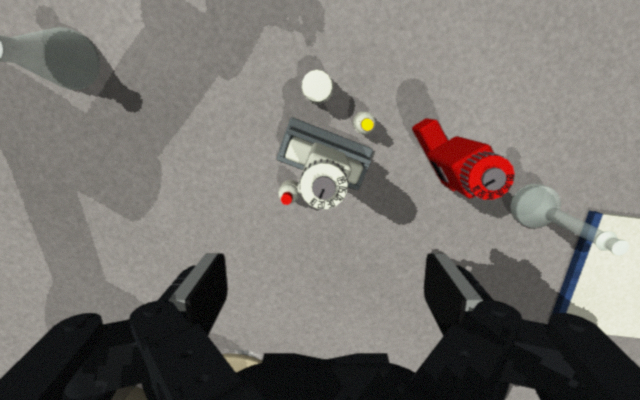

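The wrist view shows the dial at about (324,185), within 2 px of the predicted (325,187). The cradle's long side runs down to the right. I'll zoom in on the numerals.

Run:
```python
from h import *
im=cv2.imread('pics/w2.png')
cv2.imwrite('pics/w2c.png',cv2.resize(im[105:220,265:390],None,fx=5,fy=5,interpolation=cv2.INTER_CUBIC))
```

```text
(no output)
```

View pics/w2c.png

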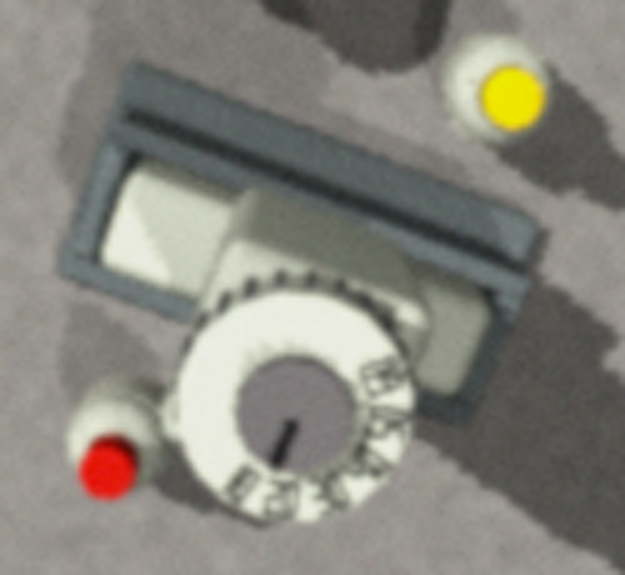

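The index line runs from the cap centre (295,408) down to (275,465). The 10 is left of it, the 20 just right, and 30, 40, 50, 60 follow counter-clockwise. I'll unwrap the dial-top plane to measure the angles.

Run:
```python
from h import *
im=cv2.imread('pics/w2.png'); w=optics.calibration('wrist')
# rectify plane z=.194: 0.25 mm px, +-45mm about guess
g=np.array([.483,-.035]);N=360;k=.00025
def H(z):
    src=np.array([[0,0],[N,0],[N,N],[0,N]],np.float32)
    # image up=+x world, right=-y world
    dst=np.array([proj(w,[g[0]+(N/2-v)*k,g[1]-(u-N/2)*k,z]) for u,v in src],np.float32)
    return cv2.getPerspectiveTransform(src,dst)
r=cv2.warpPerspective(im,H(.194),(N,N),flags=cv2.WARP_INVERSE_MAP|cv2.INTER_CUBIC)
gray=cv2.cvtColor(r,cv2.COLOR_BGR2GRAY)
c=cv2.HoughCircles(cv2.GaussianBlur(gray,(5,5),0),cv2.HOUGH_GRADIENT,1,400,param1=80,param2=10,minRadius=76,maxRadius=92)
u,v,R=c[0,0]; print('circle',c[0],'world',g[0]+(N/2-v)*k,g[1]-(u-N/2)*k)
# numerals: darkness vs angle on annulus r 14..19.5mm ; index r<10mm (cap at .200)
pol=cv2.warpPolar(gray,(100,720),(float(u),float(v)),100,cv2.WARP_POLAR_LINEAR)
num=pol[:,56:78].astype(float); idx=pol[:,20:38].astype(float)
d=(num<120).sum(1); print('num', [(i//2,int(d[i:i+8].sum())) for i in range(0,720,8)])
d=(idx<60).sum(1); a=np.arange(720)/2; print('index dir',(a*d).sum()/d.sum(), d.sum())
cv2.circle(r,(int(u),int(v)),int(R),(0,0,255),1)
cv2.imwrite('pics/rect.png',np.hstack([cv2.resize(r,(600,600)),cv2.resize(cv2.rotate(pol,cv2.ROTATE_90_COUNTERCLOCKWISE),(720,300))[:,:0]] if 0 else [cv2.resize(r,(600,600))]))
# cradle direction: rim polygon at z .056
```

```text
circle [[172.5 178.5  82.5]] world 0.4833750000032596 -0.0331249999254942
num [(0, 8), (4, 14), (8, 1), (12, 23), (16, 43), (20, 72), (24, 63), (28, 0), (32, 0), (36, 0), (40, 13), (44, 33), (48, 44), (52, 77), (56, 1), (60, 0), (64, 0), (68, 0), (72, 0), (76, 0), (80, 8), (84, 0), (88, 0), (92, 0), (96, 0), (100, 0), (104, 0), (108, 55), (112, 9), (116, 0), (120, 0), (124, 0), (128, 0), (132, 0), (136, 0), (140, 0), (144, 0), (148, 0), (152, 0), (156, 0), (160, 0), (164, 0), (168, 0), (172, 0), (176, 0), (180, 0), (184, 0), (188, 0), (192, 0), (196, 0), (200, 0), (204, 0), (208, 0), (212, 0), (216, 0), (220, 0), (224, 0), (228, 0), (232, 0), (236, 0), (240, 0), (244, 0), (248, 0), (252, 0), (256, 0), (260, 0), (264, 0), (268, 0), (272, 0), (276, 0), (280, 0), (284, 0), (288, 0), (292, 0), (296, 0), (300, 0), (304, 0), (308, 0), (312, 0), (316, 0), (320, 29), (324, 46), (328, 3), (332, 0), (336, 0), (340, 0), (344, 0), (348, 0), (352, 42), (356, 9)]
index dir 88.859410430839 441
```

View pics/rect.png

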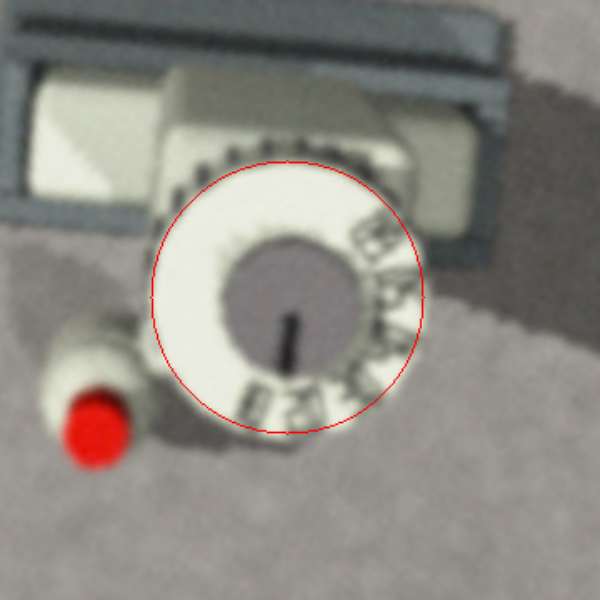

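The rectified view gives the dial centre at (0.483,-0.0334). The 40 sits at 22.5° and the index (front) at about 95°, so the dial has about 72° to turn clockwise. That is positive roll, and joint 6 ends near 129°, inside its range. The pipette's yaw is about -4°. Next I descend onto the dial.

```bash
python3 -m jog '[{"linear":[-0.03,-0.06,0],"roll":0},{"linear":[0,0,0.9],"roll":0},{"linear":[0,0,0.9],"roll":0},{"linear":[0,0,0.9],"roll":0},{"linear":[0,0,0.9],"roll":0},{"linear":[0,0,0.43],"roll":0},{"linear":[0,0,0],"roll":0},{"linear":[0,0,0],"roll":0},{"linear":[0,0,0],"roll":0}]' 1
python3 -m jog '[{"linear":[0,0,0],"roll":0},{"linear":[0,0,0],"roll":0},{"linear":[0,0,0],"roll":0},{"linear":[0,0,0],"roll":0},{"linear":[0,0,0],"roll":0},{"linear":[0,0,0],"roll":0},{"linear":[0,0,0],"roll":0},{"linear":[0,0,0],"roll":0},{"linear":[0,0,0],"roll":0},{"linear":[0,0,0],"roll":0},{"linear":[0,0,0],"roll":0},{"linear":[0,0,0],"roll":0}]' -1 40
```

```text
time_s: 2.97
position: [0.4842, -0.0335, 0.1757]
tool_rot: [[0.963, 0.269, 0.003], [0.269, -0.963, -0.001], [0.002, 0.002, -1.0]]
ft_force: [0.7, -0.6, -0.2]
grip_width: 0.0854
gripper_force: 0.0
time_s: 3.97
position: [0.484, -0.0333, 0.1749]
tool_rot: [[0.963, 0.269, 0.002], [0.269, -0.963, -0.001], [0.001, 0.001, -1.0]]
ft_force: [0.2, -2.2, 6.1]
grip_width: 0.0404
gripper_force: 40.2
```

```bash
python3 -m jog '[{"linear":[0,0,0],"roll":0.8},{"linear":[0,0,0],"roll":0.8},{"linear":[0,0,0],"roll":0.8},{"linear":[0,0,0],"roll":0.8},{"linear":[0,0,0],"roll":0.8},{"linear":[0,0,0],"roll":0.8},{"linear":[0,0,0],"roll":0.8},{"linear":[0,0,0],"roll":0.8},{"linear":[0,0,0],"roll":0.8}]'
python3 -m jog '[{"linear":[0,0,0],"roll":0.8},{"linear":[0,0,0],"roll":0.8},{"linear":[0,0,0],"roll":0.8},{"linear":[0,0,0],"roll":0.8},{"linear":[0,0,0],"roll":0.8},{"linear":[0,0,0],"roll":0.8},{"linear":[0,0,0],"roll":0.8},{"linear":[0,0,0],"roll":0.8},{"linear":[0,0,0],"roll":0.8},{"linear":[0,0,0],"roll":0},{"linear":[0,0,0],"roll":0},{"linear":[0,0,0],"roll":0}]'
```

```text
time_s: 4.72
position: [0.484, -0.0334, 0.1749]
tool_rot: [[0.936, -0.351, 0.002], [-0.351, -0.936, -0.001], [0.002, 0.001, -1.0]]
ft_force: [0.6, -1.8, 6.5]
grip_width: 0.0406
gripper_force: 40.3
time_s: 5.72
position: [0.4841, -0.0335, 0.175]
tool_rot: [[0.554, -0.833, 0.002], [-0.833, -0.554, -0.002], [0.002, -0.001, -1.0]]
ft_force: [-0.2, -2.5, 6.4]
grip_width: 0.0404
gripper_force: 40.4
```

```bash
python3 -m jog '[{"linear":[0,0,0],"roll":0},{"linear":[0,0,0],"roll":0},{"linear":[0,0,0],"roll":0},{"linear":[0,0,0],"roll":0},{"linear":[0,0,0],"roll":0},{"linear":[0,0,0],"roll":0},{"linear":[0,0,0],"roll":0},{"linear":[0,0,0],"roll":0}]' 1
python3 -m jog '[{"linear":[0,0,-0.9],"roll":-0.9},{"linear":[0,0,-0.9],"roll":-0.9},{"linear":[0,0,-0.9],"roll":-0.9},{"linear":[0,0,-0.9],"roll":-0.9},{"linear":[0,0,-0.4],"roll":-0.9},{"linear":[0,0,0],"roll":-1},{"linear":[0,0,0],"roll":-1},{"linear":[0,0,0],"roll":-1},{"linear":[0,0,0],"roll":-1},{"linear":[0,0,0],"roll":-1},{"linear":[0,0,0],"roll":-1},{"linear":[0,0,0],"roll":0}]'
python3 -m jog '[{"linear":[0,0,0],"roll":0},{"linear":[0,0,0],"roll":0},{"linear":[0,0,0],"roll":0}]'
cat > look.py <<'E'
from h import *
import sys
s=env.observe(); w=optics.calibration('wrist'); im=optics.get_image('wrist')[:,:,::-1].copy()
g=np.array([.483,-.035]);N=360;k=.00025
src=np.array([[0,0],[N,0],[N,N],[0,N]],np.float32)
def rect(z):
    dst=np.array([proj(w,[g[0]+(N/2-v)*k,g[1]-(u-N/2)*k,z]) for u,v in src],np.float32)
    return cv2.resize(cv2.warpPerspective(im,cv2.getPerspectiveTransform(src,dst),(N,N),flags=cv2.WARP_INVERSE_MAP|cv2.INTER_CUBIC),(600,600))
cv2.imwrite(f'pics/{sys.argv[1]}.png',rect(.194)); print(s['time_s'],np.round(s['q'],1),s['position'])
E
python3 look.py w3
```

```text
time_s: 6.38
position: [0.4836, -0.0329, 0.1741]
tool_rot: [[0.554, -0.833, -0.0], [-0.833, -0.554, 0.0], [-0.0, 0.0, -1.0]]
ft_force: [0.2, 0.5, -0.6]
grip_width: 0.0855
gripper_force: 0.0
time_s: 7.38
position: [0.4835, -0.0329, 0.3341]
tool_rot: [[0.998, -0.064, -0.0], [-0.064, -0.998, 0.0], [-0.0, -0.0, -1.0]]
ft_force: [-0.4, 0.3, -0.1]
grip_width: 0.0854
gripper_force: 0.0
time_s: 7.63
position: [0.4835, -0.0329, 0.3341]
tool_rot: [[0.998, -0.069, -0.0], [-0.069, -0.998, 0.0], [-0.0, -0.0, -1.0]]
ft_force: [0.8, -0.3, -0.3]
grip_width: 0.0853
gripper_force: 0.0
7.6333 [-17.9  11.8  71.9   0.   96.3  76. ] [ 0.48354068 -0.03289275  0.33411742]
```

View pics/w3.png

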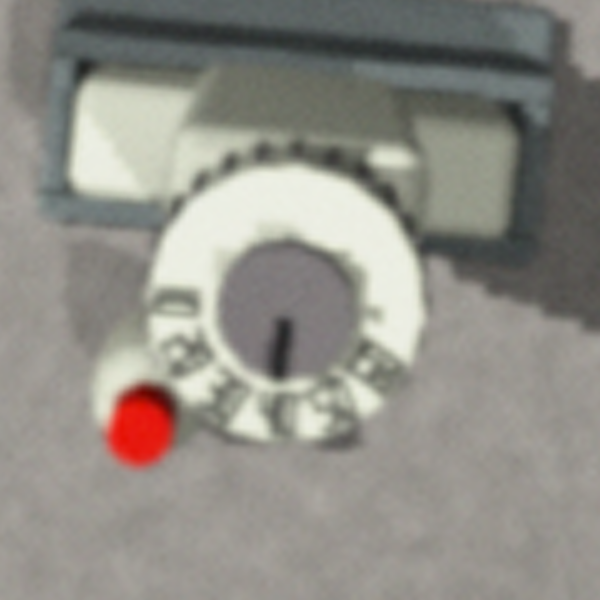

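After the turn, 40 sits at about 93.5° around centre (286,301). The index line looks like 95 to 99°, so I'll refine both numerically before moving on.

```bash
cat > ang.py <<'E'
from h import *
env.observe(); w=optics.calibration('wrist')
im=np.mean([optics.get_image('wrist')[:,:,::-1].astype(float) for _ in range(4)],0).astype(np.uint8)
g=np.array([.483,-.034]);N=640;k=.0001
src=np.array([[0,0],[N,0],[N,N],[0,N]],np.float32)
def rect(z):
    dst=np.array([proj(w,[g[0]+(N/2-v)*k,g[1]-(u-N/2)*k,z]) for u,v in src],np.float32)
    return cv2.warpPerspective(im,cv2.getPerspectiveTransform(src,dst),(N,N),flags=cv2.WARP_INVERSE_MAP|cv2.INTER_CUBIC)
def big(m,near):
    n,l,st,c=cv2.connectedComponentsWithStats(m.astype(np.uint8)); b=[i for i in range(1,n) if st[i,4]>300]
    i=min(b,key=lambda i:np.hypot(*(c[i]-near))); return l==i,c[i],st[i,4]
a=rect(.200); hsv=cv2.cvtColor(a,cv2.COLOR_BGR2HSV); yy,xx=np.mgrid[:N,:N]
cap=(hsv[...,2]<175)&(np.hypot(xx-320,yy-320)<118); cm,cc,ar=big(cap,np.array([320,320]))
(cx,cy),r=cv2.minEnclosingCircle(np.argwhere(cm)[:,::-1].astype(np.float32)); print('cap',cc,ar,(cx,cy),r)
ln=(hsv[...,2]<70)&(np.hypot(xx-cc[0],yy-cc[1])<95); p=np.argwhere(ln)[:,::-1].astype(np.float32)
m=p.mean(0); e=np.linalg.eigh(np.cov((p-m).T))[1][:,1]; e*=np.sign(e[1]); print('line n',len(p),'pca',np.degrees(np.arctan2(e[1],e[0])),'mean',m)
b=cv2.cvtColor(rect(.194),cv2.COLOR_BGR2HSV)[...,2]
wh,wc,_=big((b>165)&(np.hypot(xx-320,yy-330)<240),np.array([320,330]))
hull=cv2.convexHull(np.argwhere(wh)[:,::-1].astype(np.int32)); el=cv2.fitEllipse(hull); print('dial',el)
c=el[0]; pol=cv2.warpPolar(b,(240,720),c,240,cv2.WARP_POLAR_LINEAR)[:,135:195].astype(float)
d=np.clip(180-pol,0,None).sum(1)
for lo in range(-60,200,30): pass
t=np.arange(720)/2
# phase of 30deg-periodic numerals within front arc
f=np.where((t<195),d,0); print('phase',np.degrees(np.angle((f*np.exp(1j*np.radians(t*12))).sum()))/12)
print([(i//2,int(d[i:i+8].mean())) for i in range(0,400,8)])
E
python3 ang.py
```

```text
cap [319.31401884 320.30678566] 38434 (320.31085205078125, 320.3692321777344) 117.53475952148438
line n 1509 pca 98.37011702009003 mean [301.59973 374.5202 ]
dial ((302.2535095214844, 327.2500305175781), (419.0960998535156, 433.7273864746094), 76.67154693603516)
phase 2.0938875135301127
[(0, 15), (4, 126), (8, 13), (12, 0), (16, 0), (20, 395), (24, 1772), (28, 2394), (32, 2463), (36, 1624), (40, 1345), (44, 175), (48, 42), (52, 574), (56, 1434), (60, 1871), (64, 902), (68, 242), (72, 130), (76, 25), (80, 228), (84, 1096), (88, 2824), (92, 3501), (96, 1286), (100, 228), (104, 0), (108, 17), (112, 650), (116, 1934), (120, 3413), (124, 2576), (128, 296), (132, 0), (136, 0), (140, 114), (144, 1516), (148, 2335), (152, 1647), (156, 963), (160, 577), (164, 2), (168, 0), (172, 74), (176, 447), (180, 2126), (184, 2455), (188, 277), (192, 0), (196, 0)]
```

The index line is at about 98°, because the pipette turned slightly within its cradle play. The 40 is at about 92 to 94°, so the dial is some 4 to 6° short. I'll regrip and add 5°.

```bash
python3 -m jog '[{"linear":[0,0,0.9],"roll":0},{"linear":[0,0,0.9],"roll":0},{"linear":[0,0,0.9],"roll":0},{"linear":[0,0,0.9],"roll":0},{"linear":[0,0,0.4],"roll":0},{"linear":[0,0,0],"roll":0},{"linear":[0,0,0],"roll":0}]' 1
python3 -m jog '[{"linear":[0,0,0],"roll":0},{"linear":[0,0,0],"roll":0},{"linear":[0,0,0],"roll":0},{"linear":[0,0,0],"roll":0},{"linear":[0,0,0],"roll":0},{"linear":[0,0,0],"roll":0},{"linear":[0,0,0],"roll":0},{"linear":[0,0,0],"roll":0},{"linear":[0,0,0],"roll":0},{"linear":[0,0,0],"roll":0},{"linear":[0,0,0],"roll":0},{"linear":[0,0,0],"roll":0}]' -1 40
python3 -m jog '[{"linear":[0,0,0],"roll":0.5},{"linear":[0,0,0],"roll":0.5},{"linear":[0,0,0],"roll":0},{"linear":[0,0,0],"roll":0},{"linear":[0,0,0],"roll":0},{"linear":[0,0,0],"roll":0}]'
python3 -m jog '[{"linear":[0,0,0],"roll":0},{"linear":[0,0,0],"roll":0},{"linear":[0,0,0],"roll":0},{"linear":[0,0,0],"roll":0},{"linear":[0,0,0],"roll":0},{"linear":[0,0,0],"roll":0},{"linear":[0,0,0],"roll":0},{"linear":[0,0,0],"roll":0}]' 1
python3 -m jog '[{"linear":[0,0,-0.9],"roll":0},{"linear":[0,0,-0.9],"roll":0},{"linear":[0,0,-0.9],"roll":0},{"linear":[0,0,-0.9],"roll":0},{"linear":[0,0,-0.4],"roll":0},{"linear":[0,0,0],"roll":0},{"linear":[0,0,0],"roll":0},{"linear":[0,0,0],"roll":0}]'
python3 ang.py; python3 look.py w4
```

```text
time_s: 8.47
position: [0.4837, -0.033, 0.1744]
tool_rot: [[0.998, -0.068, -0.001], [-0.068, -0.998, 0.0], [-0.001, -0.0, -1.0]]
ft_force: [0.2, -0.7, -0.2]
grip_width: 0.0855
gripper_force: 0.0
time_s: 9.47
position: [0.4842, -0.0334, 0.1752]
tool_rot: [[0.998, -0.068, 0.002], [-0.068, -0.998, -0.001], [0.003, 0.001, -1.0]]
ft_force: [-0.0, -2.3, 7.4]
grip_width: 0.0404
gripper_force: 40.1
time_s: 9.97
position: [0.4842, -0.0334, 0.1752]
tool_rot: [[0.988, -0.154, 0.002], [-0.154, -0.988, -0.001], [0.003, 0.001, -1.0]]
ft_force: [-0.7, -2.0, 6.8]
grip_width: 0.0403
gripper_force: 40.1
time_s: 10.63
position: [0.4835, -0.0329, 0.1741]
tool_rot: [[0.988, -0.154, -0.0], [-0.154, -0.988, 0.0], [-0.0, -0.0, -1.0]]
ft_force: [0.6, 0.5, 1.0]
grip_width: 0.0857
gripper_force: 0.0
time_s: 11.3
position: [0.4832, -0.0328, 0.3328]
tool_rot: [[0.988, -0.154, -0.002], [-0.154, -0.988, 0.001], [-0.002, -0.0, -1.0]]
ft_force: [0.3, 0.4, -0.3]
grip_width: 0.0851
gripper_force: 0.0
cap [318.45287471 322.18477833] 38143 (320.6893310546875, 320.8309631347656) 116.9725112915039
line n 1564 pca 98.7188854552067 mean [300.5422  375.39963]
dial ((300.2101745605469, 327.8829650878906), (416.0209655761719, 435.0420227050781), 72.99354553222656)
phase 6.731106221478225
[(0, 0), (4, 29), (8, 5), (12, 0), (16, 0), (20, 0), (24, 314), (28, 1644), (32, 1953), (36, 2175), (40, 1561), (44, 1625), (48, 241), (52, 116), (56, 864), (60, 1735), (64, 2043), (68, 1423), (72, 690), (76, 299), (80, 0), (84, 289), (88, 1348), (92, 2050), (96, 2731), (100, 624), (104, 206), (108, 0), (112, 48), (116, 478), (120, 1185), (124, 2802), (128, 3089), (132, 761), (136, 15), (140, 0), (144, 70), (148, 652), (152, 1203), (156, 1872), (160, 1339), (164, 492), (168, 5), (172, 0), (176, 151), (180, 1273), (184, 2556), (188, 3232), (192, 743), (196, 0)]
11.5 [-17.9  11.9  72.    0.   96.2  80.9] [ 0.483359   -0.03285987  0.33311974]
```

View pics/w4.png

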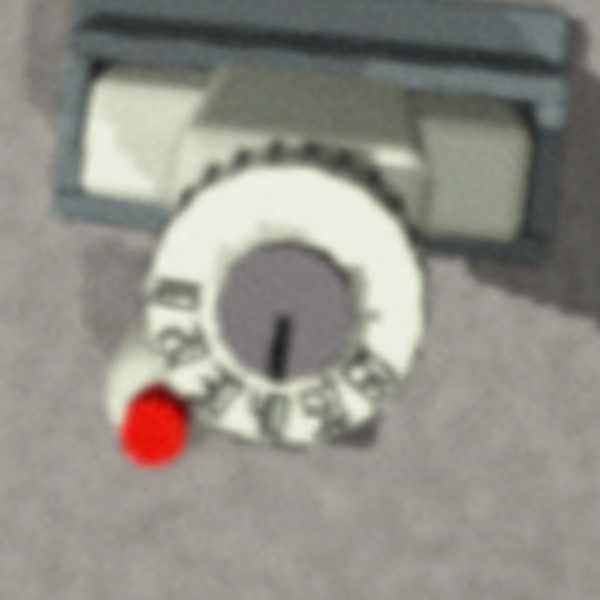

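40 is now at 96.7° and the index at 98.7°, so the dial is set to within about 2°. Now I grip the handle.

```bash
python3 -m jog '[{"linear":[0,0,0.9],"roll":-0.6},{"linear":[0,0,0.9],"roll":0},{"linear":[0,0,0.9],"roll":0},{"linear":[0,0,0.9],"roll":0},{"linear":[0,0,0.6],"roll":0},{"linear":[0,0,0.4],"roll":0},{"linear":[0,0,0.35],"roll":0},{"linear":[0,0,0],"roll":0},{"linear":[0,0,0],"roll":0},{"linear":[0,0,0],"roll":0}]' 1
python3 -m jog '[{"linear":[0,0,0],"roll":0},{"linear":[0,0,0],"roll":0},{"linear":[0,0,0],"roll":0},{"linear":[0,0,0],"roll":0},{"linear":[0,0,0],"roll":0},{"linear":[0,0,0],"roll":0},{"linear":[0,0,0],"roll":0},{"linear":[0,0,0],"roll":0},{"linear":[0,0,0],"roll":0},{"linear":[0,0,0],"roll":0},{"linear":[0,0,0],"roll":0},{"linear":[0,0,0],"roll":0}]' -1 60
```

```text
time_s: 12.38
position: [0.484, -0.033, 0.1369]
tool_rot: [[0.995, -0.102, 0.001], [-0.102, -0.995, -0.0], [0.001, 0.0, -1.0]]
ft_force: [-0.4, -0.2, 0.3]
grip_width: 0.0851
gripper_force: 0.0
time_s: 13.38
position: [0.4839, -0.0331, 0.1368]
tool_rot: [[0.995, -0.102, 0.001], [-0.102, -0.995, -0.001], [0.001, 0.0, -1.0]]
ft_force: [-1.2, -1.7, 7.0]
grip_width: 0.0421
gripper_force: 60.9
```

Width is 42.1 mm, so the pads are on the 43 mm handle and not the dial. Lifting slowly.

```bash
python3 -m jog '[{"linear":[0,0,-0.1],"roll":0},{"linear":[0,0,-0.2],"roll":0},{"linear":[0,0,-0.2],"roll":0},{"linear":[0,0,-0.2],"roll":0},{"linear":[0,0,-0.2],"roll":0},{"linear":[0,0,-0.2],"roll":0},{"linear":[0,0,-0.2],"roll":0},{"linear":[0,0,-0.2],"roll":0},{"linear":[0,0,-0.2],"roll":0},{"linear":[0,0,-0.2],"roll":0},{"linear":[0,0,-0.2],"roll":0},{"linear":[0,0,-0.2],"roll":0}]'
python3 -m jog '[{"linear":[0,0,0],"roll":0},{"linear":[0,0,0],"roll":0},{"linear":[0,0,0],"roll":0},{"linear":[0,0,0],"roll":0},{"linear":[0,0,0],"roll":0},{"linear":[0,0,0],"roll":0},{"linear":[0,0,0],"roll":0},{"linear":[0,0,0],"roll":0},{"linear":[0,0,0],"roll":0},{"linear":[0,0,0],"roll":0},{"linear":[0,0,0],"roll":0},{"linear":[0,0,0],"roll":0}]'
python3 - <<'E'
from h import *
s=env.observe();print(s['time_s'],s['position'],s['gripper_force'])
i=optics.get_image('side')[120:270,250:450,::-1]
cv2.imwrite('pics/s4.png',cv2.resize(i,None,fx=4,fy=4,interpolation=2))
E
```

```text
time_s: 14.38
position: [0.4835, -0.0329, 0.2289]
tool_rot: [[0.995, -0.102, -0.0], [-0.102, -0.995, 0.0], [-0.0, -0.0, -1.0]]
ft_force: [0.4, 0.3, -2.9]
grip_width: 0.0421
gripper_force: 61.1
time_s: 15.38
position: [0.4835, -0.0329, 0.2281]
tool_rot: [[0.995, -0.102, 0.0], [-0.102, -0.995, -0.0], [0.0, 0.0, -1.0]]
ft_force: [0.8, 0.0, -2.0]
grip_width: 0.0423
gripper_force: 61.3
15.3833 [ 0.48354604 -0.03294466  0.22814705] 61.262394189834595
```

View pics/s4.png

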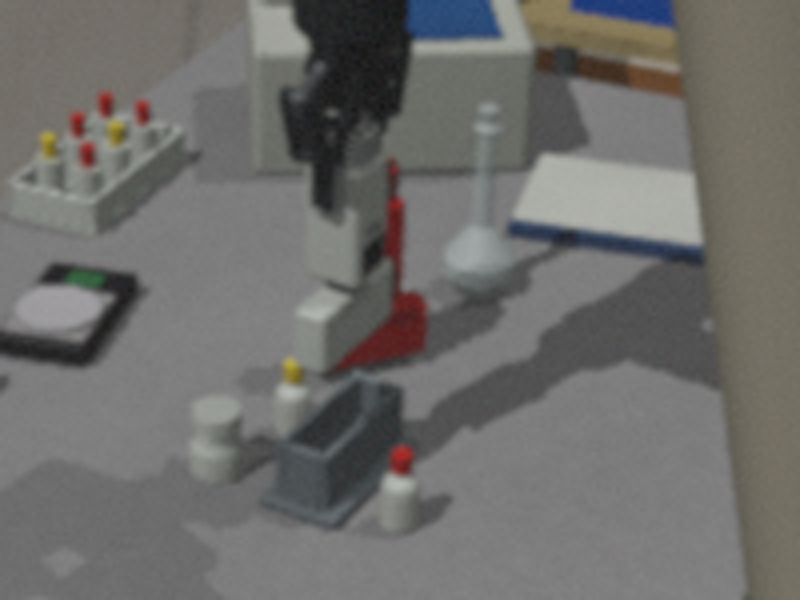

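The side view shows the pipette upright and held by its handle, with the manifold's lower edge at about (320,370), clear above the empty cradle rim. The jar and both droppers stand where they were. Handing in.

```bash
python3 -c "
from rig import env
print(env.close_job())"
```

```text
the job is handed in; nothing more can be done
None
```

I set the dial to 40 (within about 2° by the camera), lifted the pipette about 91 mm straight up by its handle, so the nozzles are about 5 cm above the cradle rim, and handed the job in while still holding it upright; the jar and droppers were undisturbed, and the job's verdict was not reported.

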